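# Lock the mending turntable with its quick-release pin

## Task

Turn the mending turntable by its post until its tongue is up against the stop block. Then grip the quick-release pin (the one with two side buttons) by both buttons, keep them squeezed in while you put it down through the tongue and the lug below it and gently press it home against its spring collar, and let go so that it locks. Never push with the pin harder than about two kilograms, keep the sherd on the platter, and leave the plain pin, loupe, wax block and bottle where they are.

Things in the scene. Friction and masses are not known exactly. Their poses are not given: they have to be found in the camera images.
- turntable: Mending turntable, fixed: grey round base 170 mm across, 12 mm high. Origin on the table under the turning axis, z up. A grey lug arm, 44 mm wide, 20 to 32 mm above the table, is clamped on its hub and reaches out roughly along the base's -x axis, up to 0.1 rad to either side (not measured; it does not slip). At its -y side it bears the dark steel stop block (top 45 mm up).
- platter (a joint): Aluminium platter (160 mm across, top 46 mm up, sherd on it), turned against the lug arm, rad. 0: its tongue is at the stop, a hard stop, right over the lug, holes in line; grows clockwise from above to 0.75. Rubs with 0.2 N m, stays where left. Turn it by the steel post: 14 mm across, 46 to 86 mm up, 66 mm from the axis, a quarter turn anticlockwise of the tongue.
- lug_nominal (a point): Point at the height of the lug's underside (20 mm), 108 mm from the turning axis on the base's -x axis: where the lug's hole would be with the arm set exactly. The real hole is on the same circle, up to 11 mm to either side. Lug and tongue (35 to 45 mm up, 44 mm wide) each have an 18 mm through hole, 2 mm chamfer, 108 mm from the axis; open air under the lug.
- pin_block: Fixed wooden block 60 x 140 x 40 mm (long along its y) with two upright 24 mm holes 84 mm apart, in which the two pins stand. Origin: centre of its underside.
- lock_pin: Quick-release pin, 0.1 to 0.15 kg, standing upright. Origin: centre of the shank's tip (5.5 mm above the table at the start), z up. Steel shank 16 mm diameter, tip tapered to 8 mm over 5 mm. Steel flange 32 mm across, 43.5 to 47.5 mm above the tip; black head 32 (x) x 30 (y) mm, 47.5 to 78 mm above the tip, a steel button on its +y and -y faces only.
- pin_tip (a point): Tip of the pin's shank, on its axis (origin of lock_pin). Put through both holes, the collar meets the tongue with the tip 10.5 mm above the table; the dogs get under the lug with the tip at 8 mm; the collar is solid at 5.5 mm. Let go below 8 mm, the dogs spring out and the collar's spring lifts them against the lug's underside.
- dog_top (a point): Point on the pin's axis level with the upper faces of its two square locking dogs, 12 mm above the tip. The dogs are 6 mm wide and high and stick out 3 mm beyond the shank to +y and -y; while the buttons are out they do not pass an 18 mm hole.
- spring_collar (a joint): How far the brass collar on the pin (32 mm across, 4 mm thick, underside 34.5 mm above the tip at 0) is pushed up towards the flange, m: 0 to 0.005, against a spring of 3.6 N at first, 9.6 N at 0.005, where it is solid.
- button_a (a joint): How far the button on the pin's +y side is in, m: 0 out, 0.004 fully in (4.5 N at first, 10.5 N fully in). 20 mm wide (x), 16 mm tall, centred 66 mm above the tip; 44 mm over both buttons out, 36 mm in. It carries the +y dog, which moves in with it and then lies inside the shank.
- button_b (a joint): The same for the button and dog on the pin's -y side.
- plain_pin: Plain pin of the same size but with no buttons, no dogs and a fixed steel collar, in the other hole of the block. Origin: centre of its tip. Not to be used.
- big_sherd: Grey-brown pottery sherd, 62 x 91 x 15 mm, lying loose on the platter and riding along with it. Origin: centre of its underside.
- loupe: Black loupe, 35 mm across, 34 mm tall; bystander. Origin: centre of its underside.
- wax_block: Block of modelling wax, 38 x 62 x 22 mm; bystander. Origin: centre of its underside.
- bottle: Small amber bottle with white cap, 53 mm across, 106 mm tall; bystander. Origin: centre of its underside.
Things that resemble listed ones, but are neither listed nor needed, are in the scene too. Leave any red look-alike of the lock_pin alone.

How it is judged:
By the outcome, as a careful person would: the job done as asked, in the order asked, and still so for the second after the job is handed in, with the robot touching nothing.
It also fails if it takes over 67 s, if anything falls off the work surface, if the arm or the gripper's body presses on something with over 40 N, if the wrist force passes 120 N, or if a joint passes its speed limit or range.

## Robot

A 6-joint arm with a two-finger parallel gripper is mounted at the origin on a cart in front of the work surface, level with it; the furniture and walls round the work are solid. World frame = base frame: x ahead of the robot, y to its left, z up, the work surface at z = 0. Lengths are in m, angles in degrees, forces in N, time in s.
With the tool pointing down it reaches from about 0.375 to 0.9 m from the base axis. Payload 3.1 kg.
Tool frame: the origin (TCP) lies at the very end of the fingers, on their centre line; the grasp point (between the pads) lies 19 mm behind it (bot.hold_point_z is the z of the grasp point in the tool frame, in m); z points along the fingers, y is the line along which they close (so a half turn about z gives the same grasp; the last joint's range is limited). The gripper opens to 87 mm and grips with 3 to 60 N. Pads are 19 mm wide; open, the fingers measure 117 mm over their backs; the gripper's body (75 mm by 190 mm) begins 51 mm behind the grasp point.
Start: joints at [63.226, 30.224, 82.088, -0, 67.689, -10.227], TCP at [0.178, 0.599, 0.223] pointing down, gripper open.
Joint ranges: [-176.69, 176.69], [-43.24, 126.21], [12.49, 139.97], [-82, 262], [0, 151.66], [-163.58, 163.58]. Speed limits (degrees/s): [159.86, 159.86, 180, 180, 180, 180].

## Interface

Orientations are given as a 3x3 rotation matrix whose columns are the frame's x, y, z axes.
In Python, from rig import bot, capture, camera_model gives the robot as it stands.
- The arm moves only by the tool apply_moves, never from a script. Its argument "plan" is text: rows parted by semicolons, each of 6 numbers parted by spaces: the shift along the tool's x, y, z in units of 0.05 m (1.0 is 0.05 m), then the turn, a rotation vector about the tool's x, y, z in units of 360 degrees (1.0 is 360 degrees). In form: dx dy dz ax ay az; .... A call has 1 to 10 rows; each row shifts and turns the commanded pose from where the row before left it, along the tool's axes as they then stand; what a row does not reach is not made up. A row lasts 1/12 s, in which the tool goes at most 41.7 mm and 7.16 degrees, less where a joint would pass 70% of its speed; a pose out of reach is approached as far as the arm can. A call with a number of a shift or a turn outside -1 to 1 is refused whole. A call with a gripper value outside its range is refused whole. "gripper" is the gripper command: -1 is shut, 1 is fully open, values between are in proportion, set as the call begins (left out, the last holds). The fingers move at their own pace and stop on an object; the grip force is fixed at half the most. Time passes only in rows, so rows that do not move let the fingers close. It gives the time, the measured TCP pose, the force, the opening and the grip force at its end, in the units of the state.
- bot.read_state(): the state, without advancing time (a new reading comes with each control period).
- capture(name): name is "scene" or "top" or "wrist"; returns the picture (480x640x3 uint8, red, green, blue); there is no depth.
- camera_model(name): a dict with "vertical_fov" (degrees; the focal length in pixels is half the picture's height over the tangent of half this angle, whatever the lens; pixels are square), "cx", "cy" (the principal point, pixels), "position" and "rotation" of the camera in the world; the wrist camera has in their place "hand_eye" (4x4, takes a point from camera to tool coordinates, whose origin is the TCP and whose axes are the flange's). Camera axes: x right, y down, z forward; pixel columns grow to the right and rows downward; lengths in m; the calibration is good to about 2 mm. A picture is of the moment at which its call begins: read the wrist's pose just before it. camera_model takes no time and is no camera call.
- bot.hand_in(): hands the job in; it is judged then, once.
The state is a dict: "time_s": time; "joint_positions": joint angles; "qvel": joint speeds; "tau": joint torques, N m; "position": TCP position; "tcp_rot": TCP orientation; "force": force on the tool from outside, world axes, zero at the start; "moment": the same for the moment, N m; "opening": opening from 0.0 (shut) to 1.0 (fully open); "grasp_force": force on a finger pad.
Only numpy, scipy, OpenCV 4.12 (cv2) and the standard library are available. Lean on these libraries where they do the work, as an engineer would, in place of code of your own. Each camera call takes 0.05 s, during which the arm holds its last target. There are 200 camera calls.

## Working session

There is one attempt and no reset: what is moved stays moved. The work goes in short steps, Python scripts to look and compute and a tool call to move; the robot and the scene stay as the last step left them, time stands still between calls to the robot, and variables do not carry over. Pictures are saved under pics/ and viewed, at most 10 in all, crops included, and the job is handed in when it is done.

Besides the shell and the picture viewer there is one more tool, called after "Request:" by a JSON object that holds its "op" and its "data", one argument or row to a line. apply_moves: Moves the arm, as the interface text tells. Its arguments: {"type":"object","properties":{"plan":{"type":"string"},"gripper":{"type":"number"}},"required":["plan"]}

```bash
ls; mkdir -p pics
python3 - <<'E'
from rig import bot,capture,camera_model
import cv2
for n in("scene","top"):
    cv2.imwrite(f"pics/{n}0.png",capture(n)[:,:,::-1]); print(n,camera_model(n))
print(camera_model("wrist")); print(bot.read_state(), bot.hold_point_z)
E
```

```text
pics
scene {'vertical_fov': 48.22980234925098, 'cx': 325.1601542423933, 'cy': 236.79060640080206, 'position': array([ 0.00538927, -0.67557456,  0.80653621]), 'rotation': array([[ 0.82929803, -0.34420355,  0.44021436],
       [-0.55844177, -0.53894278,  0.6306215 ],
       [ 0.02018819, -0.76880726, -0.63916182]])}
top {'vertical_fov': 52.191287418578064, 'cx': 325.8678310762566, 'cy': 240.85554985704889, 'position': array([0.41815971, 0.0699548 , 1.06507645]), 'rotation': array([[ 0.01149396, -0.99458864,  0.10325371],
       [-0.9999026 , -0.01061456,  0.00906234],
       [-0.0079173 , -0.10334781, -0.99461377]])}
{'vertical_fov': 71.19220837799567, 'cx': 319.7087163662575, 'cy': 241.08050141167593, 'hand_eye': array([[ 2.69737670e-05, -9.66408874e-01, -2.57009510e-01,
         7.12600094e-02],
       [ 9.99999966e-01, -4.07947256e-05,  2.58349004e-04,
        -7.69633812e-04],
       [-2.60155403e-04, -2.57009508e-01,  9.66408840e-01,
        -1.61762497e-01],
       [ 0.00000000e+00,  0.00000000e+00,  0.00000000e+00,
         1.00000000e+00]])}
{'time_s': 0.1, 'joint_positions': array([ 6.32239448e+01,  3.02742884e+01,  8.21481365e+01,  7.74806816e-04,
        6.76884828e+01, -1.02257334e+01]), 'qvel': array([ 0.02898654, -0.04142945, -0.24246829, -0.00772462,  0.02275114,
       -0.13089767]), 'tau': array([-3.39547350e-04, -4.40991855e+01, -1.77150536e+01,  6.34158100e-02,
        5.34578261e-02, -5.68169196e-05]), 'position': array([0.17769218, 0.59853524, 0.22166756]), 'tcp_rot': array([[-9.58568297e-01,  2.84861441e-01, -8.83211541e-04],
       [ 2.84862588e-01,  9.58566815e-01, -1.72250882e-03],
       [ 3.55940928e-04, -1.90273627e-03, -9.99998126e-01]]), 'force': array([ 0.59470088,  0.1953831 , -1.06669252]), 'moment': array([ 0.01330686,  0.02756143, -0.02434045]), 'grasp_force': 0.0, 'opening': 1.0008211827614877} -0.0187
```

View pics/scene0.png

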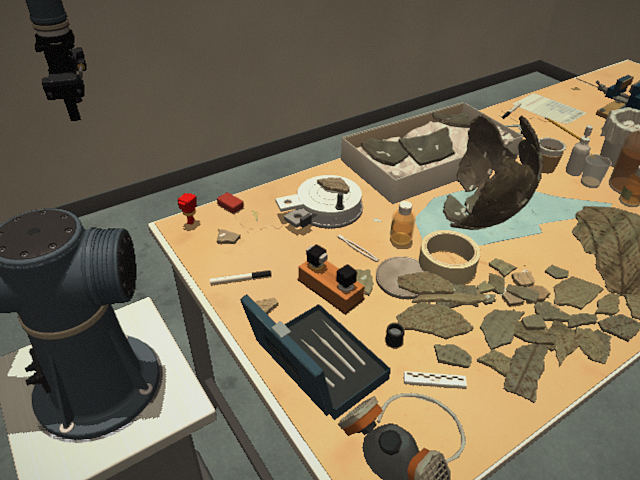

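View pics/top0.png

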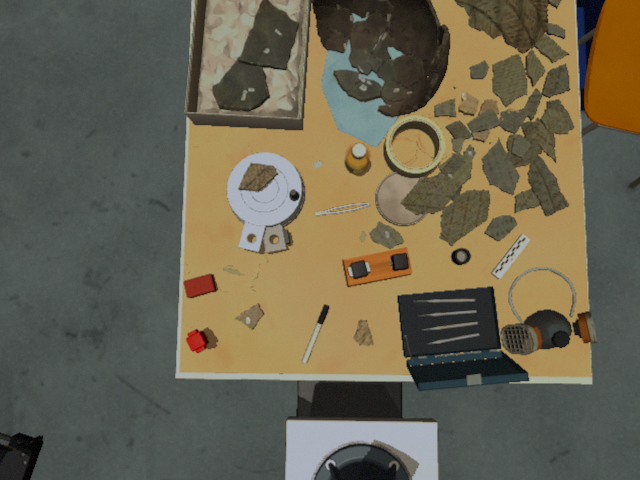

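The top picture shows the platter at about (265,190), tongue hole (252,237), lug hole (277,239) and post (293,196). The pins are at (358,269) and (400,262). Candidates for the lock pin are those two black heads and the red one at (197,340), which is excluded as a look-alike. I'll take a close crop to choose between the two black heads.

Run:
```python
import cv2,numpy as np
t=cv2.imread("pics/top0.png"); s=cv2.imread("pics/scene0.png")
a=cv2.resize(t[235:295,330:425],None,fx=4.2,fy=4.2,interpolation=cv2.INTER_CUBIC)
b=cv2.resize(s[235:315,290:375],None,fx=4.2,fy=4.2,interpolation=cv2.INTER_CUBIC)
c=cv2.resize(t[145:260,215:315],None,fx=3,fy=3,interpolation=cv2.INTER_CUBIC)
o=np.zeros((600,800,3),np.uint8)
o[:a.shape[0],:a.shape[1]]=a; o[:b.shape[0],400:400+b.shape[1]]=b
o[252:252+345,:300]=c
cv2.imwrite("pics/crop.png",o)
```

```text
(no output)
```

View pics/crop.png

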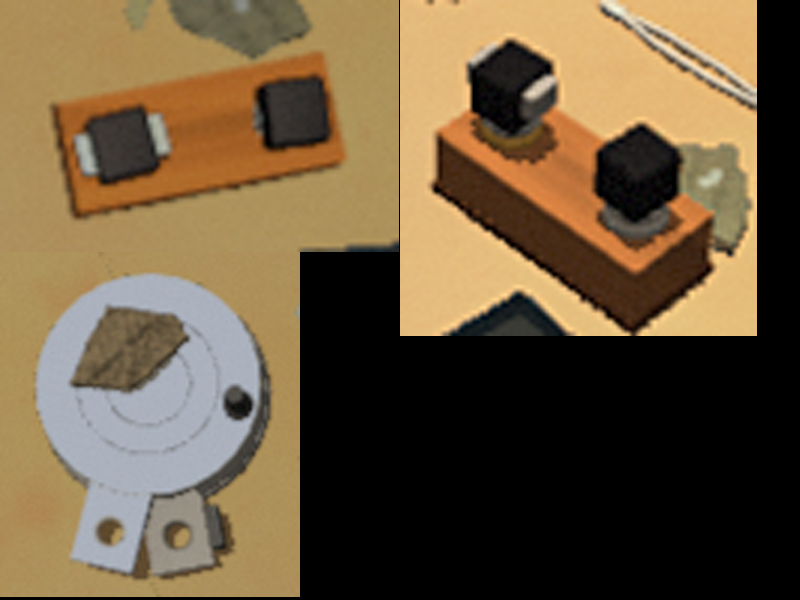

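The left pin at top (359,269) has steel buttons and a brass collar, so it is the lock pin. The right one is plain with a steel collar. The tongue hole is at crop (110,531) and the lug hole at (177,535), with the dark stop on the lug's right.

```bash
cat > h.py <<'E'
from rig import bot,capture,camera_model
import numpy as np,cv2
def cam(n,st=None):
    m=camera_model(n); f=240/np.tan(np.radians(m["vertical_fov"]/2))
    if n=="wrist":
        st=st or bot.read_state(); T=np.eye(4);T[:3,:3]=st["tcp_rot"];T[:3,3]=st["position"];T=T@m["hand_eye"]
        R,p=T[:3,:3],T[:3,3]
    else: R,p=m["rotation"],m["position"]
    return f,m["cx"],m["cy"],np.array(R),np.array(p)
def back(c,u,v,z):
    f,cx,cy,R,p=c; d=R@np.array([(u-cx)/f,(v-cy)/f,1]); return p+d*(z-p[2])/d[2]
def proj(c,P):
    f,cx,cy,R,p=c; q=R.T@(np.array(P)-p); return q[0]/q[2]*f+cx,q[1]/q[2]*f+cy
E
python3 - <<'E'
from h import *
c=cam("top")
P={}
for n,u,v,z in [("pin",359,269.5,.0835),("plain",399.8,261.7,.0835),("plat",264.7,189,.046),("post",294,193.7,.086),("tong",251.7,238.3,.045),("lug",274,239.3,.032),("btnL",350.7,272.2,.0715),("btnR",367.6,267.2,.0715),("sherdpx",257,177,.061),("bottle",360,152,.106)]:
    P[n]=back(c,u,v,z); print(n,P[n].round(4))
for n in("post","tong","lug"):
    d=P[n]-P["plat"]; print(n,np.hypot(*d[:2]),np.degrees(np.arctan2(d[1],d[0])))
print(np.linalg.norm(P["pin"]-P["plain"]))
E
```

```text
pin [0.4631 0.0119 0.0835]
plain [ 0.4797 -0.0697  0.0835]
plat [0.6329 0.21   0.046 ]
post [0.6154 0.1447 0.086 ]
tong [0.5278 0.2348 0.045 ]
lug [0.5276 0.1895 0.032 ]
btnL [0.4581 0.028  0.0715]
btnR [ 0.4685 -0.0062  0.0715]
sherdpx [0.6551 0.2246 0.061 ]
bottle [0.6975 0.0123 0.106 ]
post 0.06759531315556899 -105.04219692103565
tong 0.10801741795484884 166.69576106519344
lug 0.10732449682909734 -168.99819427058674
0.08325441633625871
```

Request:
{"op": "apply_moves", "data": {
  "plan": "0 0 0 0 0 -0.0153;0 0 0 0 0 -0.0153;0 0 0 0 0 -0.0153;-0.4 -0.45 0 0 0 0;-0.4 -0.45 0 0 0 0;-0.4 -0.45 0 0 0 0;-0.4 -0.45 0 0 0 0;-0.4 -0.45 0 0 0 0;-0.4 -0.45 0 0 0 0;-0.4 -0.45 0 0 0 0",
  "gripper": -1
}}

```text
time_s: 0.93
position: [0.3184, 0.4402, 0.2222]
tcp_rot: [[-1.0, 0.0, -0.001], [0.0, 1.0, -0.001], [0.001, -0.001, -1.0]]
force: [0.5, 0.3, 0.4]
opening: 0.326
grasp_force: 0.0
```

Request:
{"op": "apply_moves", "data": {
  "plan": "-0.4 -0.45 0 0 0 0;-0.4 -0.45 0 0 0 0;-0.4 -0.45 0 0 0 0;-0.4 -0.45 0 0 0 0;-0.4 -0.45 0 0 0 0;-0.4 -0.45 0 0 0 0;-0.4 -0.45 0 0 0 0;-0.4 -0.45 0 0 0 0;-0.4 -0.45 0 0 0 0;-0.4 -0.45 0 0 0 0"
}}

```text
time_s: 1.77
position: [0.5183, 0.2151, 0.2222]
tcp_rot: [[-1.0, 0.001, -0.001], [0.001, 1.0, -0.0], [0.001, -0.0, -1.0]]
force: [0.6, -0.1, 0.1]
opening: 0.005
grasp_force: 0.0
```

Run:
```python
from h import *
st=bot.read_state(); im=capture("wrist"); c=cam("wrist",st)
cv2.imwrite("pics/w1.png",im[:,:,::-1])
for n,P in dict(axis=(.633,.21,.046),post=(.6175,.1458,.086),tong=(.5278,.2348,.045),lug=(.5276,.1895,.032)).items(): print(n,proj(c,P))
```

```text
axis (np.float64(315.4583864559991), np.float64(324.517207408545))
post (np.float64(250.02393778082518), np.float64(330.48645921893956))
tong (np.float64(338.9518815062096), np.float64(232.62332429625872))
lug (np.float64(296.20310662117333), np.float64(229.6656468512687))
```

View pics/w1.png

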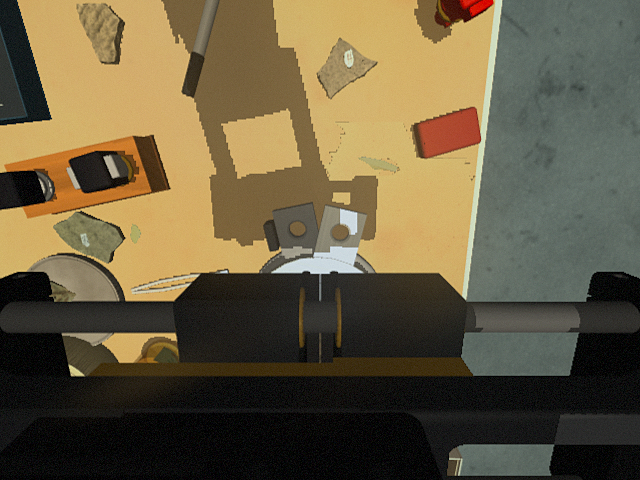

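The wrist view shows the tongue hole at (341,232) and the lug hole at (297,228). Both are within 2 px of my projections, so the estimates hold. Next I'll go beside the post.

Request:
{"op": "apply_moves", "data": {
  "plan": "-0.48 -0.47 0 0 0 0;-0.48 -0.47 0 0 0 0;-0.48 -0.47 0 0 0 0;0 0 0.54 0 0 0;0 0 0.54 0 0 0;0 0 0.54 0 0 0;0 0 0.54 0 0 0;0 0 0.54 0 0 0;0 0 0.54 0 0 0;0 0 0 0 0 0"
}}

```text
time_s: 2.65
position: [0.5852, 0.1457, 0.0551]
tcp_rot: [[-1.0, 0.001, -0.012], [0.001, 1.0, -0.001], [0.012, -0.001, -1.0]]
force: [-1.0, 0.4, -0.3]
opening: 0.002
grasp_force: 0.0
```

Request:
{"op": "apply_moves", "data": {
  "plan": "-0.08 0 0 0 0 0;-0.08 0 0 0 0 0;-0.06 0 0 0 0 0;-0.06 0 0 0 0 0;-0.06 0 0 0 0 0;-0.06 0 0 0 0 0;-0.06 0 0 0 0 0;-0.06 0 0 0 0 0;-0.06 0 0 0 0 0;-0.06 0 0 0 0 0"
}}

```text
time_s: 3.48
position: [0.6219, 0.1456, 0.0604]
tcp_rot: [[-1.0, 0.0, -0.001], [0.0, 1.0, -0.0], [0.001, -0.0, -1.0]]
force: [-3.8, -3.0, 1.3]
opening: 0.004
grasp_force: 1.8
```

Request:
{"op": "apply_moves", "data": {
  "plan": "-0.04 0 0 0 0 0;-0.04 0 0 0 0 0;-0.03 0 0 0 0 0;-0.03 0 0 0 0 0;0 0 0 0 0 0"
}}

```text
time_s: 3.9
position: [0.6293, 0.146, 0.0604]
tcp_rot: [[-1.0, 0.001, 0.001], [0.001, 1.0, 0.0], [-0.001, 0.0, -1.0]]
force: [-2.0, -1.8, 0.5]
opening: -0.0
grasp_force: 1.0
```

Request:
{"op": "apply_moves", "data": {
  "plan": "-0.02 0 0 0 0 0;-0.02 0 0 0 0 0;-0.02 0 0 0 0 0;0 0 0 0 0 0"
}}

```text
time_s: 4.23
position: [0.6318, 0.1463, 0.0604]
tcp_rot: [[-1.0, 0.0, -0.0], [0.0, 1.0, 0.0], [0.0, 0.0, -1.0]]
force: [-2.8, -1.3, -1.5]
opening: 0.003
grasp_force: 1.4
```

Request:
{"op": "apply_moves", "data": {
  "plan": "-0.02 0 0 0 0 0;-0.02 0 0 0 0 0;0 0 0 0 0 0"
}}

```text
time_s: 4.48
position: [0.6318, 0.1462, 0.0604]
tcp_rot: [[-1.0, 0.0, -0.004], [0.0, 1.0, 0.0], [0.004, 0.0, -1.0]]
force: [-6.1, -1.5, 1.4]
opening: 0.007
grasp_force: 3.1
```

Request:
{"op": "apply_moves", "data": {
  "plan": "-0.02 0 0 0 0 0;-0.02 0 0 0 0 0;0 0 0 0 0 0"
}}

```text
time_s: 4.73
position: [0.6318, 0.1462, 0.0604]
tcp_rot: [[-1.0, -0.0, -0.009], [-0.0, 1.0, -0.0], [0.009, -0.0, -1.0]]
force: [-9.8, -1.7, 4.3]
opening: 0.007
grasp_force: 4.7
```

Request:
{"op": "apply_moves", "data": {
  "plan": "0.3 0 0 0 0 0;0.3 0 0 0 0 0;0 0 -0.5 0 0 0;0 0 -0.5 0 0 0;0.5 0.22 -0.5 0 0 0;0.5 0.22 -0.5 0 0 0;0.5 0.22 0 0 0 0;0.4 0.22 0 0 0 0;0 0 0 0 0 0;0 0 0 0 0 0"
}}

```text
time_s: 5.57
position: [0.5119, 0.191, 0.1617]
tcp_rot: [[-1.0, -0.001, 0.005], [-0.001, 1.0, 0.001], [-0.005, 0.001, -1.0]]
force: [0.7, -1.1, -0.1]
opening: 0.006
grasp_force: 0.0
```

Run:
```python
from h import *
st=bot.read_state(); im=capture("wrist"); c=cam("wrist",st)
cv2.imwrite("pics/w2.png",im[:,:,::-1])
print(st["position"]); np.savez("w2.npz",p=st["position"],r=st["tcp_rot"])
print(proj(c,(.5276,.1895,.045)))
cv2.imwrite("pics/t2.png",capture("top")[:,:,::-1])
```

```text
[0.5119272  0.19104238 0.16169728]
(np.float64(318.15031596190084), np.float64(254.89964891422358))
```

View pics/w2.png

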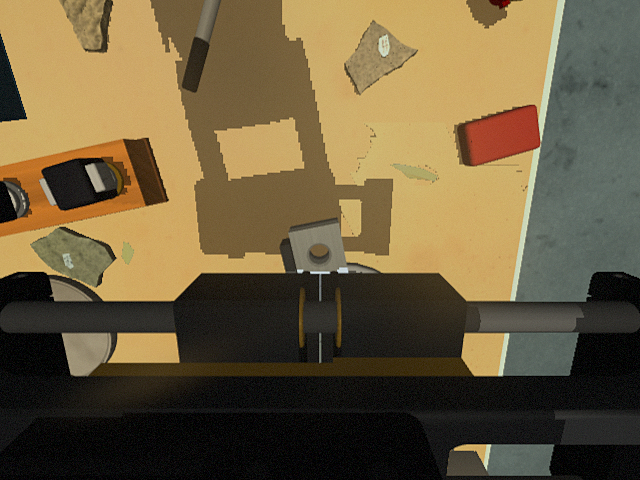

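The tongue now sits over the lug against the stop, with its hole at about (319,251) and see-through. The pin head is at (82,183), with steel buttons at (50,192) and (103,178).

Run:
```python
from h import *
z=np.load("w2.npz"); st=dict(position=z["p"],tcp_rot=z["r"]); c=cam("wrist",st)
im=cv2.imread("pics/w2.png")
a=cv2.resize(im[210:285,275:365],None,fx=5,fy=5,interpolation=cv2.INTER_CUBIC)
b=cv2.resize(im[140:225,20:150],None,fx=3,fy=3,interpolation=cv2.INTER_CUBIC)
o=np.zeros((380,800,3),np.uint8); o[:375,:450]=a; o[:255,455:455+340]=b[:,:340]
cv2.imwrite("pics/crop2.png",o)
print(back(c,319,251,.045),proj(c,(.4631,.0119,.0835)))
```

```text
[0.52405898 0.19023516 0.045     ] (np.float64(66.86451381290874), np.float64(184.07062455367327))
```

View pics/crop2.png

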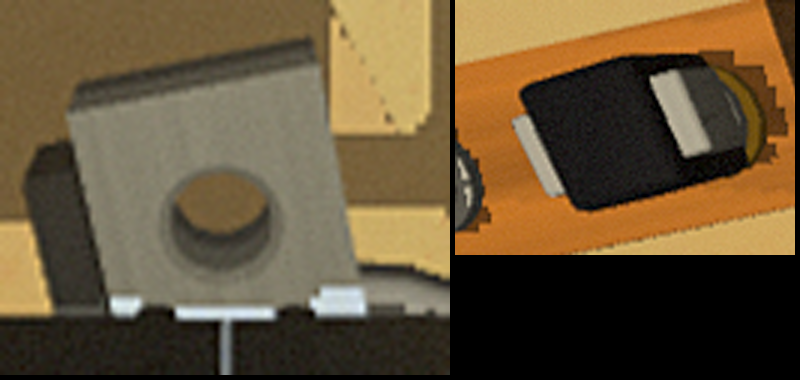

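Request:
{"op": "apply_moves", "data": {
  "plan": "0.14 -0.51 -0.16 0 0 0;0.14 -0.51 -0.16 0 0 0;0.14 -0.51 -0.16 0 0 0;0.14 -0.51 -0.16 0 0 0;0.14 -0.51 -0.16 0 0 0;0.14 -0.51 0 0 0 0;0.14 -0.51 0 0 0 0;0 0 0 0 0 -0.0146;0 0 0 0 0 -0.0145;0 0 0 0 0 -0.0145",
  "gripper": 0.6
}}

```text
time_s: 6.5
position: [0.4638, 0.0096, 0.2007]
tcp_rot: [[-0.962, -0.271, 0.003], [-0.271, 0.962, -0.001], [-0.003, -0.001, -1.0]]
force: [0.4, 0.0, -0.7]
opening: 0.68
grasp_force: 0.0
```

Request:
{"op": "apply_moves", "data": {
  "plan": "0 0 0 0 0 0;0 0 0 0 0 0"
}}

```text
time_s: 6.67
position: [0.4632, 0.0106, 0.2006]
tcp_rot: [[-0.964, -0.267, 0.002], [-0.267, 0.964, -0.0], [-0.002, -0.001, -1.0]]
force: [-0.0, 0.4, 0.5]
opening: 0.778
grasp_force: 0.0
```

Run:
```python
from h import *
st=bot.read_state(); im=capture("wrist"); c=cam("wrist",st)
print(st["position"],st["tcp_rot"]); np.savez("w3.npz",p=st["position"],r=st["tcp_rot"])
p=proj(c,(.4631,.0119,.0835));print(p); u,v=map(int,p)
cv2.imwrite("pics/w3.png",im[:,:,::-1])
x0,y0=u-66,v-50; print(x0,y0)
cv2.imwrite("pics/crop3.png",cv2.resize(im[y0:y0+100,x0:x0+133,::-1],None,fx=6,fy=6,interpolation=cv2.INTER_CUBIC))
```

```text
[0.46317233 0.01059137 0.20059767] [[-9.63766676e-01 -2.66741206e-01  1.70957427e-03]
 [-2.66742123e-01  9.63767883e-01 -3.29024324e-04]
 [-1.55986843e-03 -7.73118151e-04 -9.99998485e-01]]
(np.float64(321.2525467215575), np.float64(238.13482697158025))
255 188
```

View pics/crop3.png

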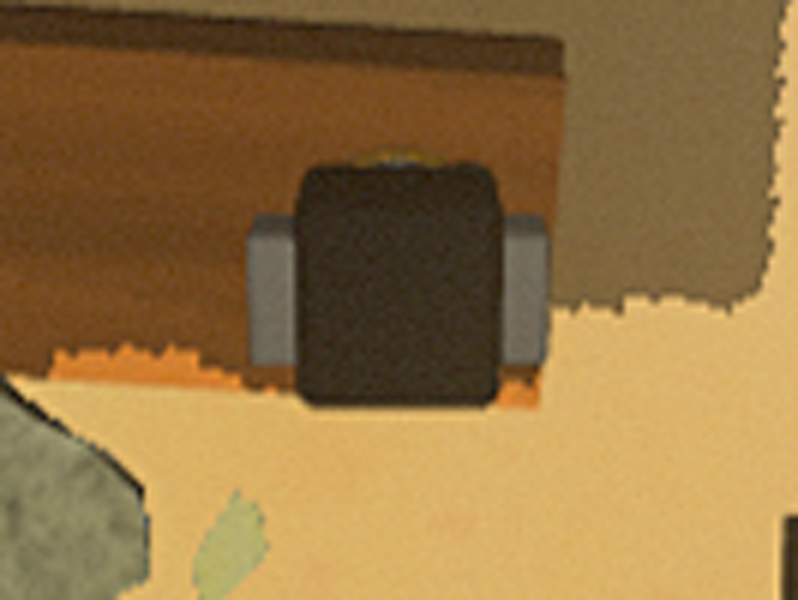

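Seen from above, the head and both steel buttons (crop 247–295 and 502–548) are square to the tool. The head centre at px (321,238) agrees with (0.463, 0.012). I'll descend with a 1.2 mm y correction.

Request:
{"op": "apply_moves", "data": {
  "plan": "0 0.02 0.45 0 0 0;0 0 0.45 0 0 0;0 0 0.45 0 0 0;0 0 0.45 0 0 0;0 0 0.45 0 0 0;0 0 0.35 0 0 0;0 0 0.25 0 0 0;0 0 0.1 0 0 0;0 0 0 0 0 0;0 0 0 0 0 0"
}}

```text
time_s: 7.55
position: [0.4619, 0.0124, 0.0531]
tcp_rot: [[-0.963, -0.27, 0.0], [-0.27, 0.963, -0.0], [-0.0, -0.0, -1.0]]
force: [-0.8, 0.1, -0.3]
opening: 0.798
grasp_force: 0.0
```

Request:
{"op": "apply_moves", "data": {
  "plan": "0 0 0 0 0 0;0 0 0 0 0 0;0 0 0 0 0 0;0 0 0 0 0 0;0 0 0 0 0 0;0 0 0 0 0 0",
  "gripper": -1
}}

```text
time_s: 8.05
position: [0.4618, 0.0124, 0.0535]
tcp_rot: [[-0.963, -0.27, 0.001], [-0.27, 0.963, -0.0], [-0.001, -0.0, -1.0]]
force: [-0.2, 0.1, 4.5]
opening: 0.432
grasp_force: 8.8
```

Request:
{"op": "apply_moves", "data": {
  "plan": "0 0 0 0 0 0;0 0 0 0 0 0;0 0 0 0 0 0;0 0 0 0 0 0"
}}

```text
time_s: 8.38
position: [0.4617, 0.0126, 0.0537]
tcp_rot: [[-0.963, -0.27, 0.001], [-0.27, 0.963, 0.0], [-0.001, -0.0, -1.0]]
force: [-0.6, 1.0, 6.7]
opening: 0.386
grasp_force: 30.0
```

Run:
```python
from h import *
def C(f):
    z=np.load(f); return cam("wrist",dict(position=z["p"],tcp_rot=z["r"]))
print("pin",back(C("w3.npz"),321.4,237.9,.0835),"hole w",back(C("w2.npz"),319.4,253.8,.045))
t=cv2.imread("pics/t2.png"); c=cam("top"); u,v=map(int,proj(c,(.527,.19,.045))); print(u,v)
r=cv2.resize(t[v-20:v+20,u-25:u+25],None,fx=12,fy=12,interpolation=cv2.INTER_CUBIC); cv2.imwrite("pics/t2c.png",r); print(u-25,v-20)
s=bot.read_state(); print(s["position"],s["moment"])
```

```text
pin [0.46286473 0.0119698  0.0835    ] hole w [0.52655898 0.19096049 0.045     ]
273 238
248 218
[0.46169828 0.01258781 0.05372919] [ 0.25335828  0.14295055 -0.01477101]
```

Request:
{"op": "apply_moves", "data": {
  "plan": "0 0 -0.1 0 0 0;0 0 -0.2 0 0 0;0 0 -0.3 0 0 0;0 0 -0.3 0 0 0;0 0 -0.3 0 0 0;0 0 -0.3 0 0 0;0 0 -0.2 0 0 0;0 0 -0.1 0 0 0;0 0 0 0 0 0;0 0 0 0 0 0"
}}

```text
time_s: 9.22
position: [0.4612, 0.0125, 0.1429]
tcp_rot: [[-0.963, -0.27, -0.0], [-0.27, 0.963, 0.0], [0.0, 0.0, -1.0]]
force: [0.1, 0.9, -1.5]
opening: 0.376
grasp_force: 30.0
```

View pics/t2c.png

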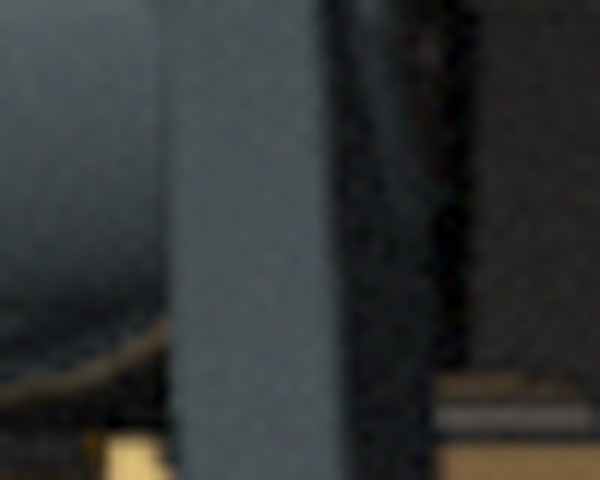

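Run:
```python
from h import *
st=bot.read_state(); c=cam("wrist",st); w=capture("wrist")[:,:,::-1]; t=capture("top")[:,:,::-1]; s=capture("scene")[:,:,::-1]
for n,i in(("w4",w),("t4",t),("s4",s)): cv2.imwrite(f"pics/{n}.png",i)
print(st["position"],st["opening"],st["grasp_force"])
ct=cam("top"); u,v=map(int,proj(ct,(.527,.19,.045))); print("top",u-20,v-16)
cs=cam("scene"); p=proj(cs,(.461,.0125,.14)); print("scene",p); a,b=map(int,p)
o=np.zeros((600,800,3),np.uint8)
o[:320,:400]=cv2.resize(t[v-16:v+16,u-20:u+20],None,fx=10,fy=10,interpolation=cv2.INTER_CUBIC)
a0,b0=a-50,b-60; o[:600,400:800]=cv2.resize(s[b0:b0+150,a0:a0+100],None,fx=4,fy=4,interpolation=cv2.INTER_CUBIC); print(a0,b0)
o[325:600,:400]=cv2.resize(w[190:300,240:400],(400,275),interpolation=cv2.INTER_CUBIC)
cv2.imwrite("pics/m4.png",o)
```

```text
[0.46118966 0.01249765 0.14293654] 0.37624101533730575 29.99976080842316
top 253 222
scene (np.float64(315.1152968529899), np.float64(229.09706229099965))
265 169
```

View pics/m4.png

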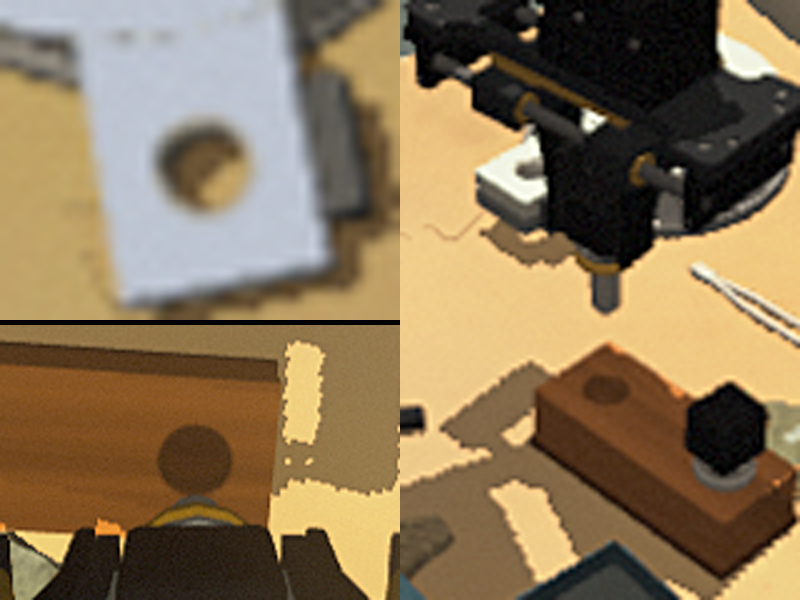

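Run:
```python
from h import *
ct=cam("top"); print("hole top",back(ct,272.85,238.15,.045)); print("pin top0",back(ct,359,269.5,.0835))
cs=cam("scene")
for z in(.092,.0945,.097): print(z,proj(cs,(.4625,.0122,z)))
print(proj(cs,(.4625,.0122,.0945)))
```

```text
hole top [0.52857202 0.19044205 0.045     ]
pin top0 [0.46314932 0.01194506 0.0835    ]
0.092 (np.float64(315.6192330798808), np.float64(247.2667289768416))
0.0945 (np.float64(315.6300713909731), np.float64(246.3367282914598))
0.097 (np.float64(315.6409415242314), np.float64(245.40399704816258))
(np.float64(315.6300713909731), np.float64(246.3367282914598))
```

Top-left of the montage: the tongue hole at top px (272.9,238.2), beside the stop. Right: the pin hangs straight in the gripper with its shank down. I'll carry it over the hole now.

Request:
{"op": "apply_moves", "data": {
  "plan": "-0.15 0.2 0 0 0 0;-0.3 0.42 0 0 0 0;-0.3 0.42 0 0 0 0;-0.3 0.42 0 0 0 0;-0.3 0.42 0 0 0 0;-0.3 0.42 0 0 0 0;-0.3 0.42 0 0 0 0;-0.27 0.36 0 0 0 0;0 0 0 0 0 0;0 0 0 0 0 0"
}}

```text
time_s: 10.2
position: [0.5263, 0.1916, 0.142]
tcp_rot: [[-0.962, -0.272, -0.002], [-0.272, 0.962, -0.001], [0.002, -0.0, -1.0]]
force: [0.6, -1.2, -1.7]
opening: 0.383
grasp_force: 30.0
```

Request:
{"op": "apply_moves", "data": {
  "plan": "0 0 0.2 0 0 0;0 0 0.2 0 0 0;0 0 0.2 0 0 0;0 0 0.2 0 0 0;0 0 0 0 0 0;0 0 0 0 0 0"
}}

```text
time_s: 10.7
position: [0.5259, 0.1901, 0.1018]
tcp_rot: [[-0.963, -0.269, -0.003], [-0.269, 0.963, -0.0], [0.003, 0.0, -1.0]]
force: [0.7, -0.7, -1.2]
opening: 0.38
grasp_force: 30.0
```

Request:
{"op": "apply_moves", "data": {
  "plan": "0 0 0.04 0 0 0;0 0 0.04 0 0 0;0 0 0.04 0 0 0;0 0 0.04 0 0 0;0 0 0.04 0 0 0;0 0 0.03 0 0 0;0 0 0 0 0 0"
}}

```text
time_s: 11.28
position: [0.5265, 0.1907, 0.0913]
tcp_rot: [[-0.963, -0.27, -0.001], [-0.27, 0.963, -0.0], [0.001, 0.0, -1.0]]
force: [-0.1, -0.6, -1.1]
opening: 0.378
grasp_force: 30.0
```

Request:
{"op": "apply_moves", "data": {
  "plan": "0 0 0.03 0 0 0;0 0 0.03 0 0 0;0 0 0 0 0 0"
}}

```text
time_s: 11.53
position: [0.5266, 0.1907, 0.0883]
tcp_rot: [[-0.963, -0.27, -0.0], [-0.27, 0.963, -0.0], [0.0, 0.0, -1.0]]
force: [-0.4, -0.0, -0.3]
opening: 0.382
grasp_force: 30.0
```

Request:
{"op": "apply_moves", "data": {
  "plan": "0 0 0.03 0 0 0;0 0 0.03 0 0 0;0 0 0 0 0 0"
}}

```text
time_s: 11.78
position: [0.5265, 0.1907, 0.0852]
tcp_rot: [[-0.963, -0.27, -0.001], [-0.27, 0.963, -0.0], [0.001, 0.0, -1.0]]
force: [0.6, 0.0, -0.8]
opening: 0.38
grasp_force: 30.0
```

Request:
{"op": "apply_moves", "data": {
  "plan": "0 0 0.03 0 0 0;0 0 0.03 0 0 0;0 0 0 0 0 0"
}}

```text
time_s: 12.03
position: [0.5266, 0.1907, 0.0822]
tcp_rot: [[-0.963, -0.27, -0.0], [-0.27, 0.963, -0.0], [0.0, 0.0, -1.0]]
force: [-1.0, -1.1, -1.1]
opening: 0.382
grasp_force: 30.0
```

Request:
{"op": "apply_moves", "data": {
  "plan": "0 0 0.03 0 0 0;0 0 0.03 0 0 0;0 0 0 0 0 0"
}}

```text
time_s: 12.28
position: [0.5266, 0.1907, 0.0792]
tcp_rot: [[-0.963, -0.27, -0.0], [-0.27, 0.963, -0.0], [0.0, 0.0, -1.0]]
force: [0.4, -0.2, -1.9]
opening: 0.384
grasp_force: 30.0
```

Request:
{"op": "apply_moves", "data": {
  "plan": "0 0 0.03 0 0 0;0 0 0.03 0 0 0;0 0 0 0 0 0"
}}

```text
time_s: 12.53
position: [0.5266, 0.1907, 0.0763]
tcp_rot: [[-0.963, -0.27, -0.0], [-0.27, 0.963, -0.0], [0.0, 0.0, -1.0]]
force: [-0.3, -0.8, -0.5]
opening: 0.379
grasp_force: 30.0
```

Request:
{"op": "apply_moves", "data": {
  "plan": "0 0 0.03 0 0 0;0 0 0.03 0 0 0;0 0 0.03 0 0 0;0 0 0.03 0 0 0;0 0 0 0 0 0"
}}

```text
time_s: 12.95
position: [0.5266, 0.1907, 0.0702]
tcp_rot: [[-0.963, -0.27, -0.0], [-0.27, 0.963, -0.0], [0.0, 0.0, -1.0]]
force: [0.0, 0.9, -1.0]
opening: 0.382
grasp_force: 30.0
```

Request:
{"op": "apply_moves", "data": {
  "plan": "0 0 0.03 0 0 0;0 0 0.03 0 0 0;0 0 0.03 0 0 0;0 0 0 0 0 0"
}}

```text
time_s: 13.28
position: [0.5266, 0.1907, 0.0657]
tcp_rot: [[-0.963, -0.27, -0.0], [-0.27, 0.963, -0.0], [0.0, 0.0, -1.0]]
force: [0.0, -0.1, -1.3]
opening: 0.379
grasp_force: 30.0
```

Request:
{"op": "apply_moves", "data": {
  "plan": "0 0 0.03 0 0 0;0 0 0.03 0 0 0;0 0 0.03 0 0 0;0 0 0 0 0 0"
}}

```text
time_s: 13.62
position: [0.5267, 0.1907, 0.0612]
tcp_rot: [[-0.963, -0.27, -0.0], [-0.27, 0.963, -0.0], [0.0, 0.0, -1.0]]
force: [-1.0, 0.2, -1.6]
opening: 0.379
grasp_force: 30.0
```

Request:
{"op": "apply_moves", "data": {
  "plan": "0 0 0.02 0 0 0;0 0 0.02 0 0 0;0 0 0 0 0 0"
}}

```text
time_s: 13.87
position: [0.5267, 0.1907, 0.0594]
tcp_rot: [[-0.963, -0.27, -0.0], [-0.27, 0.963, -0.0], [0.0, -0.0, -1.0]]
force: [-0.1, -0.6, -1.8]
opening: 0.381
grasp_force: 30.0
```

Request:
{"op": "apply_moves", "data": {
  "plan": "0 0 0.02 0 0 0;0 0 0 0 0 0;0 0 0 0 0 0"
}}

```text
time_s: 14.12
position: [0.5267, 0.1907, 0.0587]
tcp_rot: [[-0.963, -0.27, 0.0], [-0.27, 0.963, 0.0], [-0.0, -0.0, -1.0]]
force: [-0.9, -0.1, 0.6]
opening: 0.381
grasp_force: 30.0
```

Request:
{"op": "apply_moves", "data": {
  "plan": "0 0 0.02 0 0 0;0 0 0.02 0 0 0;0 0 0 0 0 0"
}}

```text
time_s: 14.37
position: [0.5267, 0.1907, 0.057]
tcp_rot: [[-0.963, -0.27, 0.0], [-0.27, 0.963, -0.0], [-0.0, -0.0, -1.0]]
force: [-2.2, -0.6, 3.2]
opening: 0.383
grasp_force: 30.0
```

Request:
{"op": "apply_moves", "data": {
  "plan": "0 0 0.02 0 0 0;0 0 0.01 0 0 0;0 0 0 0 0 0"
}}

```text
time_s: 14.62
position: [0.5267, 0.1907, 0.0557]
tcp_rot: [[-0.963, -0.27, 0.0], [-0.27, 0.963, -0.0], [-0.0, -0.0, -1.0]]
force: [-2.1, -1.5, 6.2]
opening: 0.384
grasp_force: 30.0
```

Request:
{"op": "apply_moves", "data": {
  "plan": "0 0 0.01 0 0 0;0 0 0.01 0 0 0;0 0 0 0 0 0"
}}

```text
time_s: 14.87
position: [0.5268, 0.1907, 0.0549]
tcp_rot: [[-0.963, -0.27, 0.0], [-0.27, 0.963, -0.0], [-0.0, -0.0, -1.0]]
force: [-3.4, -1.0, 7.6]
opening: 0.386
grasp_force: 30.0
```

```bash
python3 -c "
from h import *
s=bot.read_state();print(s['position'],s['force'],s['moment'])"
```

```text
[0.52677598 0.19068486 0.05493285] [-3.42719829 -1.03750897  7.59130048] [-0.0288823   0.47848182 -0.00748502]
```

Request:
{"op": "apply_moves", "data": {
  "plan": "0 0 0 0 0 0;0 0 0 0 0 0;0 0 0 0 0 0;0 0 0 0 0 0;0 0 0 0 0 0;0 0 0 0 0 0;0 0 0 0 0 0",
  "gripper": 0.6
}}

```text
time_s: 15.45
position: [0.527, 0.1908, 0.0539]
tcp_rot: [[-0.963, -0.27, 0.0], [-0.27, 0.963, 0.0], [-0.0, 0.0, -1.0]]
force: [0.1, -0.0, -0.5]
opening: 0.778
grasp_force: 0.0
```

Request:
{"op": "apply_moves", "data": {
  "plan": "0 0 -0.2 0 0 0;0 0 -0.5 0 0 0;0 0 -0.5 0 0 0;0 0 -0.5 0 0 0;0 0 -0.5 0 0 0;0 0 -0.5 0 0 0;0 0 -0.2 0 0 0;0 0 -0.05 0 0 0;0 0 0 0 0 0;0 0 0 0 0 0"
}}

```text
time_s: 16.28
position: [0.5258, 0.1906, 0.2004]
tcp_rot: [[-0.963, -0.27, -0.002], [-0.27, 0.963, -0.0], [0.002, 0.0, -1.0]]
force: [-0.4, 0.5, -1.1]
opening: 0.799
grasp_force: 0.0
```

Run:
```python
from h import *
st=bot.read_state(); im=capture("wrist")[:,:,::-1]; c=cam("wrist",st); t=capture("top")[:,:,::-1]; s=capture("scene")[:,:,::-1]
print(st["position"],st["force"])
p=proj(c,(.5276,.1907,.086)); print(p); u,v=map(int,p)
o=np.zeros((600,800,3),np.uint8)
o[:360,:480]=cv2.resize(im[v-30:v+30,u-40:u+40],(480,360),interpolation=cv2.INTER_CUBIC)
w=cv2.imread("pics/w3.png"); o[365:600,:480]=cv2.resize(w[238-20:238+19,281:361],(480,234),interpolation=cv2.INTER_CUBIC)[:235].__class__(0) if 0 else np.vstack([cv2.resize(w[218:257,281:361],(480,234),interpolation=cv2.INTER_CUBIC),np.zeros((1,480,3),np.uint8)])
o[:300,485:785]=cv2.resize(t[145:260,215:330],(300,300),interpolation=cv2.INTER_CUBIC)
o[305:600,485:800]=cv2.resize(s[165:260,265:370],(315,295),interpolation=cv2.INTER_CUBIC)
cv2.imwrite("pics/m5.png",o); cv2.imwrite("pics/s5.png",s); cv2.imwrite("pics/w5.png",im)
```

```text
[0.52579605 0.19055232 0.2004208 ] [-0.40090869  0.53497268 -1.07168554]
(np.float64(319.2078624906851), np.float64(241.1247524133718))
```

View pics/m5.png

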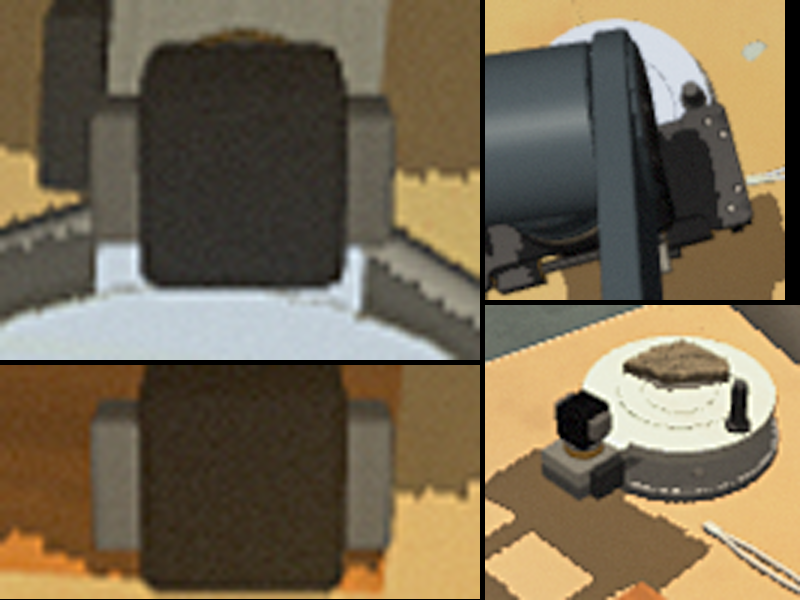

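The buttons span crop 92–392, the same as when fully out before the grasp. The dogs have therefore sprung out under the lug. The tongue is at the stop, the pin is seated and the sherd is on the platter.

```bash
python3 -c "
from rig import bot
print(bot.hand_in())"
```

```text
the job is handed in; nothing more can be done
None
```

The job is handed in: the turntable is against its stop, and the quick-release pin is through both holes and locked, judging by its buttons being fully out again in the last picture. The pushing force read at most about 8 N, the sherd is still on the platter, and it took about 16 s.

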